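Dip the seed hopper with the gauge rod and show it at the reading lens

ROBOT

A 7-joint arm with a two-finger parallel gripper is mounted at the origin on the work surface. World frame = base frame: x ahead of the robot, y to its left, z up, the work surface at z = 0. Lengths are in m, angles in rad, forces in N, time in s.
With the tool pointing down it reaches from about 0.425 to 0.925 m from the base axis. Payload 6.8 kg.
Tool frame: the origin (TCP) lies where the fingers leave the gripper's body, on its centre line; the fingertips stand 73 mm ahead of it and the grasp point (between the pads) lies 54 mm ahead of it; z points along the fingers, y is the line along which they close (so a half turn about z gives the same grasp; the last joint's range is limited). The gripper opens to 85 mm and grips with 20 to 120 N. Pads are 22 mm wide; open, the fingers measure 114 mm over their backs; the gripper's body (76 mm by 85 mm) begins 54 mm behind the grasp point. The pads swing forward as they close: fully open they stand 13 mm farther back than shut.
Start: joints at [1.008, 0.477, 0.022, 1.555, -0.011, 1.109, -0.083], TCP at [0.297, -0.606, 0.304] pointing down, gripper open.
Joint ranges: [-2.96, 2.96], [-0.34, 2.1], [-1.41, 1.46], [0.24, 2.44], [-1.37, 4.51], [0.17, 1.92], [-2.96, 2.96]. Speed limits (rad/s): [2.39, 2.39, 3.14, 3.14, 3.14, 3.14, 3.14].

INTERFACE

Orientations are given as a rotation vector (axis times angle).
In Python, from bench import r, monitor, grab_frame, camera_info gives the robot as it stands (r), with the cameras as plain functions and the readings (monitor).
- The arm moves only by the tool pendant, called after "Call:" as name(argument=value, ...) on one line, values as JSON. Schema: {"type":"object","properties":{"motion":{"type":"object","properties":{"x":{"type":"array","items":{"type":"number"},"minItems":1,"maxItems":5},"y":{"type":"array","items":{"type":"number"},"minItems":1,"maxItems":5},"z":{"type":"array","items":{"type":"number"},"minItems":1,"maxItems":5},"rx":{"type":"array","items":{"type":"number"},"minItems":1,"maxItems":5},"ry":{"type":"array","items":{"type":"number"},"minItems":1,"maxItems":5},"rz":{"type":"array","items":{"type":"number"},"minItems":1,"maxItems":5}},"additionalProperties":false,"required":["x","y","z","rx","ry","rz"]},"aperture":{"type":"number"},"grip_force":{"type":"number"},"only":{"type":"string"},"quiet":{"type":"boolean"},"lines":{"type":"string"}},"required":["motion"],"additionalProperties":false}. motion is an object with one list for each field, all of the same length, 1 to 5, a row being the entries at one place: x, y, z (the shift in parts of the range, where 1.0 means 0.4 m), rx, ry, rz (a rotation vector in fractions of the full range, 1 being 180 degrees); each row is the pose to reach, as a shift and turn from the pose commanded when the call began, along the tool's axes at that moment; what a row does not reach only later rows make up. A row lasts 1/10 s, in which the tool goes at most 0.05 m and 0.15 rad, less where a joint would pass 70% of its speed; a pose out of reach is approached as far as the arm can. aperture is the finger opening in m, set as the call begins (left out keeps the last). The fingers move at their own pace and stop on an object; grip_force is the grip in N (left out, the last holds). Time passes only in rows, so rows that do not move let the fingers close. The tool returns the time, the measured TCP pose, the force, the opening and the grip force at its end. only (a regular expression) keeps the lines of the reply that match it, lines (a string "A,B") keeps lines A to B, and quiet returns only ok. No shift or turn number may pass 1 either way. Input that does not fit is refused with a message, and nothing moves.
- monitor.get_obs(): the state, without advancing time (a new reading comes with each control period).
- grab_frame(name): name is "scene" or "side" or "wrist"; returns (picture, depth): 420x560x3 uint8, blue, green, red; 420x560 float32, m along the optical axis (not along the pixel's ray), 0 where there is no reading.
- camera_info(name): a dict with "camera_matrix" (3x3 intrinsics, pixels), "R" (3x3) and "t" (3): a world point X has camera coordinates R X + t. Camera axes: x right, y down, z forward; pixel columns grow to the right and rows downward; lengths in m; the calibration is good to about 2 mm. A picture is of the moment at which its call begins: read the wrist's pose just before it. camera_info takes no time and is no camera call; for the wrist camera it gives the pose at the moment of the call.
- r.hand_in(): hands the job in; it is judged then, once.
The state is a dict: "clock": time; "joints": joint angles; "qvel": joint speeds; "tau": joint torques, N m; "tcp_pos": TCP position; "orientation": TCP orientation; "contact_force": force on the tool from outside, world axes, zero at the start; "moment": the same for the moment, N m; "grip_width": finger opening in m; "gripper_force": force on a finger pad.
Only numpy, scipy, OpenCV 4.12 (cv2) and the standard library are available. Lean on these libraries where they do the work, as an engineer would, in place of code of your own. Each camera call takes 0.05 s, during which the arm holds its last target. There are 200 camera calls.

TASK

Check the fill of the seed hopper: take the gauge rod (the one with the round collar) from the rack, push its thin end down the hopper's sloping guide tube until the collar stops against the tube's mouth and keep it there for half a second, then draw it right out. Finish holding the rod level and still in the gripper, touching nothing else, with its tip about 4 cm in front of the middle of the upright reading lens, on the side towards the robot; do not put it down or let go. Leave the plain rod and everything else on the bench where it is.

Things in the scene. Friction and masses are not known exactly. Their poses are not given: they have to be found in the camera images.
- gauge: Gauge rod, bare metal, 0.12 kg, 225 mm long, lying level in either slot of the rack, axis 45 mm above the bench. Origin on its axis at the collar's stop face; x along the rod to the tip, z up as it lies. Shaft 8 mm diameter to the rounded tip at x = 110 mm; round collar 26 mm diameter at x = 0 to -8 mm; handle 14 mm wide (y), 16 mm high (z) at x = -8 to -115 mm.
- gauge_tip (a point): The gauge rod's tip, on its axis, 110 mm from the collar's stop face. Axes as gauge.
- gauge_grip (a point): Point on the axis in the gauge rod's handle, 55 mm behind the collar's stop face: the place to grip across its 14 mm width, with 40 mm of free handle each way, near the centre of mass. Axes as gauge.
- plain_rod: Bystander: plain rod with the same handle and shaft as the gauge rod but no collar, in the other slot of the rack. Origin and axes as on the gauge rod. Leave it alone.
- rack: Grey plastic rack, fixed, 250 mm (x) by 120 mm (y), base 8 mm thick, two slots along x at y = +30 and -30 mm, one rod in each, tips to +x. The rods lie in open-topped notches 75 mm ahead of and 105 mm behind their origins, cheeks up to 50 mm above the bench; lift straight up. Origin at the centre of the underside.
- hopper: Seed sample hopper, fixed off-white sheet-metal box, 180 mm (x) by 170 mm (y) by 168 mm high, with a 14 mm high bar on top near its back, hollow inside. Its front (-x) carries the guide tube. Origin at the centre of the underside.
- guide_tube: Fixed steel tube slanting 35 degrees down into the hopper's front. Origin at the centre of its mouth, 132 mm above the bench; x runs along its axis inward and down, y is level, z square to both, upward. Bore 15 mm, outside 25 mm, 85 mm long, 65 mm of it outside the hopper, then hollow: only the collar meeting the mouth stops the rod, stop face in the mouth's plane.
- lens: Upright reading lens on a stand, fixed: round foot 100 mm across and 12 mm thick, thin post, round lens 104 mm across over its black rim and 10 mm thick, its middle 170 mm above the bench. -x is the face towards the robot. Origin at the centre of the foot's underside.
- lens_centre (a point): Middle of the reading lens, 170 mm above the bench. Axes as lens: -x points square out of the face towards the robot, y along the face, z up.
- dish_a: Bystander: closed clear petri dish of seeds, 80 mm across, 18 mm high. Origin at the centre of its underside. Leave it alone.
- dish_b: Bystander: closed clear petri dish of seeds, 80 mm across, 18 mm high. Origin at the centre of its underside. Leave it alone.
- dish_c: Bystander: closed clear petri dish of seeds, 80 mm across, 18 mm high. Origin at the centre of its underside. Leave it alone.
- dish_d: Bystander: closed clear petri dish of seeds, 92 mm across, 18 mm high. Origin at the centre of its underside. Leave it alone.
- forceps: Bystander: steel seed forceps lying on the bench, 130 mm long, 20 mm wide, 6 mm high. Origin at the centre of its underside. Leave it alone.

How it is judged:
On the way, in this order (a step that is already met when the one before it is completed fails the run):
1. the gauge rod is in the guide tube with its collar stopped against the mouth (x of gauge in the frame of guide_tube above -0.004 m and y of gauge in the frame of guide_tube between -0.006 and 0.006 m and z of gauge in the frame of guide_tube between -0.006 and 0.006 m and angle between the x axis of gauge and the x axis of guide_tube, either way round below 0.12 rad), for 0.3 s.
2. the gauge rod is drawn right out of the tube (x of gauge_tip in the frame of guide_tube below -0.015 m), for 0.05 s.
At the end, for the whole second after the job is handed in: Rod held by the fingers (over 1 N), still, level within 0.12 rad, over 120 mm up, tip 6 to 80 mm before the lens middle on the robot's side and within 25 mm of it sideways and in height, touching no lens, hopper, tube or rack; bystanders within 30 mm of their starts (x of gauge_tip in the frame of lens_centre between -0.08 and -0.006 m and y of gauge_tip in the frame of lens_centre between -0.025 and 0.025 m and z of gauge_tip in the frame of lens_centre between -0.025 and 0.025 m and angle between gauge's own x axis and vertical between 1.4508 and 1.6908 rad and height (world z) of gauge above 0.12 m and contact force between the fingers and gauge above 1 N and linear speed of gauge below 0.02 m/s and angular speed of gauge below 0.15 rad/s and contact force between gauge and lens below 0.2 N and contact force between gauge and hopper below 0.2 N and contact force between gauge and guide_tube below 0.2 N and contact force between gauge and rack below 0.2 N and distance of each of plain_rod, dish_a, dish_b, dish_c, dish_d, forceps from where it was at the start of the episode below 0.03 m); the arm keeps its last pose, push and grip.
It fails at once if the plain rod or another bystander is shifted by 30 mm or more (distance of any of plain_rod, dish_a, dish_b, dish_c, dish_d, forceps from where it was at the start of the episode above 0.03 m).
It also fails if it takes over 58 s, if anything falls off the work surface, if the arm or the gripper's body presses on something with over 40 N, if the wrist force passes 120 N, or if a joint passes its speed limit or range.

## Working session

There is one attempt and no reset: what is moved stays moved. The work goes in short steps, Python scripts to look and compute and a tool call to move; the robot and the scene stay as the last step left them, time stands still between calls to the robot, and variables do not carry over. Pictures are saved under pics/ and viewed, at most 10 in all, crops included, and the job is handed in when it is done.

```bash
ls; mkdir -p pics; cat > h.py <<'E'
import numpy as np, cv2
from bench import r, monitor, grab_frame, camera_info
from scipy.spatial.transform import Rotation as R
def cam(n):
    c=camera_info(n); return np.array(c["camera_matrix"]),np.array(c["R"]),np.array(c["t"]).ravel()
def plane(n,u,v,z,c=None):
    K,Rc,t=c or cam(n); o=-Rc.T@t; d=Rc.T@np.linalg.inv(K)@[u,v,1.]; return o+d*(z-o[2])/d[2]
def cloud(n,dep,c=None):
    K,Rc,t=c or cam(n); v,u=np.mgrid[:420,:560]; p=np.stack([u,v,np.ones_like(u)],-1)@np.linalg.inv(K).T*dep[...,None]
    return (p-t)@Rc
def proj(n,X,c=None):
    K,Rc,t=c or cam(n); p=K@(Rc@np.array(X)+t); return p[:2]/p[2]
E
python3 - <<'E'
from h import *
o=monitor.get_obs(); print({k:np.round(v,3) for k,v in o.items()})
for n in("scene","side","wrist"):
    c=cam(n); im,d=grab_frame(n); cv2.imwrite(f"pics/{n}0.png",im); np.savez(f"pics/{n}0.npz",im=im,d=d,K=c[0],R=c[1],t=c[2])
    print(n,(-c[1].T@c[2]).round(3),c[0][0,0].round(1),c[1][2].round(2),(d>0).mean())
E
```

```text
bench.py
pics
{'clock': np.float64(0.0), 'joints': array([ 1.008,  0.478,  0.022,  1.556, -0.012,  1.109, -0.083]), 'qvel': array([ 0.001, -0.   ,  0.002,  0.   , -0.   , -0.001, -0.001]), 'tau': array([ 0.0000e+00, -5.9645e+01,  1.6080e+00, -2.8119e+01,  1.2000e-02,
        9.0000e-03,  0.0000e+00]), 'tcp_pos': array([ 0.296, -0.606,  0.303]), 'orientation': array([-3.059e+00, -7.080e-01,  1.000e-03]), 'contact_force': array([-0.119, -0.483,  0.223]), 'moment': array([ 0.037, -0.002,  0.014]), 'gripper_force': np.float64(0.0), 'grip_width': np.float64(0.086)}
scene [ 1.188 -0.279  0.644] 378.9 [-0.76  0.21 -0.62] 0.9961522108843538
side [0.14  0.589 0.766] 383.2 [ 0.4  -0.67 -0.63] 0.9958035714285715
wrist [ 0.371 -0.569  0.373] 358.1 [-0.29 -0.14 -0.95] 0.9959183673469387
```

View pics/scene0.png

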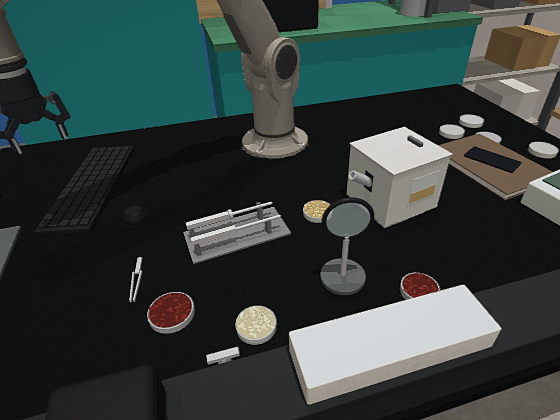

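View pics/side0.png

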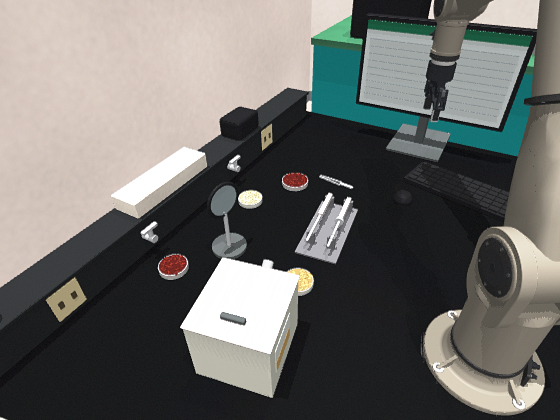

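The scene view shows the rack at about (237,232), with a collar on the upper rod, nearer the robot, at about (230,213). The tube mouth is at about (355,175), the lens at (348,218) and the hopper at (400,175). The side view shows the rack at (328,228), the hopper at (243,320) and the lens at (223,200).

```bash
cat > m.py <<'E'
from h import *
P={}
for n in("scene","side"):
    z=np.load(f"pics/{n}0.npz"); c=(z["K"],z["R"],z["t"]); P[n]=(z["im"],cloud(n,z["d"],c),z["d"],c)
E
python3 - <<'E'
from m import *
for n,(im,p,d,c) in P.items():
    print("==",n)
    for nm,box in {"scene":{"rack":(178,195,295,265),"lensfoot":(315,255,372,297),"lens":(320,195,378,240),"hopper":(340,125,455,230),"tube":(342,165,380,195)},
      "side":{"rack":(290,185,365,265),"lensfoot":(208,228,250,262),"lens":(203,178,242,220),"hopper":(180,255,305,392),"tube":(258,255,285,285)}}[n].items():
        u0,v0,u1,v1=box; q=p[v0:v1,u0:u1].reshape(-1,3)
        if nm=="rack":
            for lo,hi in((.004,.013),(.035,.065)):
                s=q[(q[:,2]>lo)&(q[:,2]<hi)]; rr=cv2.minAreaRect((s[:,:2]*1000).astype(np.float32)); print(nm,lo,len(s),np.round(rr[0],1),np.round(rr[1],1),round(rr[2],1))
        elif nm=="lensfoot":
            s=q[(q[:,2]>.008)&(q[:,2]<.016)]; e=cv2.minEnclosingCircle((s[:,:2]*1000).astype(np.float32)); print(nm,len(s),e)
        elif nm=="lens":
            s=q[(q[:,2]>.11)&(q[:,2]<.235)]; m=np.median(s,0); s=s[np.linalg.norm(s-m,axis=1)<.06]
            w,V=np.linalg.eigh(np.cov(s.T)); print(nm,len(s),s.mean(0).round(4),(s.min(0)+s.max(0))/2,"normal",V[:,0].round(3),w)
        elif nm=="hopper":
            s=q[(q[:,2]>.160)&(q[:,2]<.173)]; rr=cv2.minAreaRect((s[:,:2]*1000).astype(np.float32)); print(nm,len(s),np.round(rr[0],1),np.round(rr[1],1),round(rr[2],1),np.median(s[:,2]))
E
python3 - <<'E'
from m import *
im,_,_,_=P["scene"]; a=cv2.resize(im[160:265,175:385],None,fx=3.8,fy=3.8,interpolation=cv2.INTER_CUBIC); cv2.imwrite("pics/z1.png",a[:, :800])
E
```

```text
== scene
rack 0.004 2385 [ 451.8 -219.6] [124.9 249.4] 6.8
rack 0.035 1136 [ 454.3 -222. ] [ 87. 224.] 7.5
lensfoot 1129 ((668.7870483398438, -19.21254539489746), 51.36515426635742)
lens 1737 [ 0.6715 -0.0214  0.1736] [ 0.67106343 -0.02116079  0.17003557] normal [ 0.973 -0.23   0.005] [1.87568318e-06 6.62463624e-04 7.01444050e-04]
hopper 2767 [500.1 122.5] [222.9 444.2] 30.1 0.16702718486748433
== side
rack 0.004 1811 [ 479.9 -255.8] [211.2 369.1] 28.6
rack 0.035 559 [ 453.2 -219.5] [ 87.6 224.7] 6.5
lensfoot 632 ((670.102783203125, -18.69821548461914), 51.22380447387695)
lens 877 [ 0.6678 -0.015   0.1732] [ 0.66836819 -0.01636263  0.16806918] normal [ 0.972 -0.233 -0.006] [2.39179742e-06 6.59516637e-04 7.34672244e-04]
hopper 6951 [446.  218.9] [176.4 188.7] 11.8 0.1667574238805161
```

View pics/z1.png

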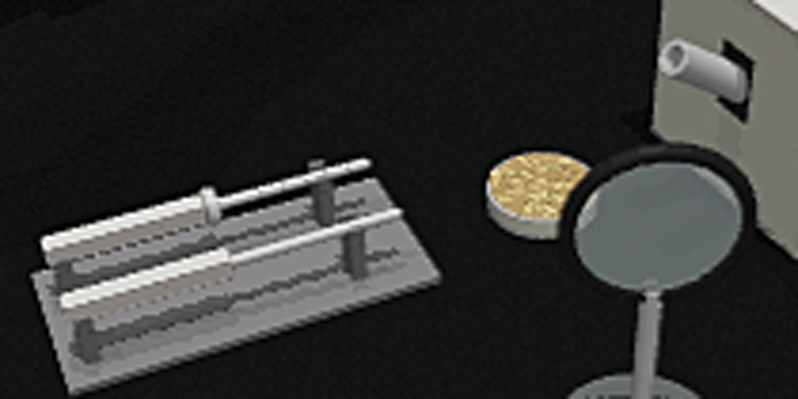

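The crop shows the collar on the upper rod (crop 210,205), which is the one nearer the robot. Its tip is at (368,163), pointing to +y. The tube mouth is at crop (675,58) and faces the rack. Next I'll fit the rod, tube and hopper.

```bash
python3 - <<'E'
from m import *
def line(s):
    m=s.mean(0); return m,np.linalg.svd(s-m)[2][0]
rc=np.array([.453,-.220]); a=np.radians(97.0); ex=np.array([np.cos(a),np.sin(a)]); ey=np.array([-ex[1],ex[0]])
for n,(im,p,d,c) in P.items():
    q=p.reshape(-1,3); ok=d.ravel()>0; q=q[ok]
    x=(q[:,:2]-rc)@ex; y=(q[:,:2]-rc)@ey
    s=(abs(x)<.14)&(abs(y-.03)<.02)&(q[:,2]>.040)&(q[:,2]<.07); g=q[s]; gx=x[s]; gy=y[s]
    print(n,"gauge",len(g),"x range",gx.min(),gx.max())
    for lo in np.arange(-.11,.14,.02):
        k=(gx>=lo)&(gx<lo+.02); 
        if k.sum()>3: print(f"{lo:.2f} n{k.sum()} y {gy[k].min():.4f} {np.median(gy[k]):.4f} {gy[k].max():.4f} z {np.median(g[k,2]):.4f} {g[k,2].max():.4f}")
    k=g[:,2]>.0545; print("collar top x",gx[k].min() if k.any() else 0,gx[k].max() if k.any() else 0,k.sum(), gy[k].mean() if k.any() else 0)
    # hopper top
    s=q[(abs(q[:,2]-.167)<.002)&(np.linalg.norm(q[:,:2]-[.446,.219],axis=1)<.16)]
    r1=cv2.minAreaRect((s[:,:2]*1000).astype(np.float32)); print("hopper",len(s),r1)
    # tube
    b=cv2.boxPoints(r1)
    s=q[(np.linalg.norm(q-[.46,.09,.115],axis=1)<.08)&(q[:,2]>.05)]
    np.save(f"pics/t_{n}.npy",s); print("tube area",len(s),s.min(0),s.max(0)); print(b.round(1).tolist())
E
```

```text
scene gauge 500 x range -0.11378063335034984 0.10949936775611102
-0.11 n71 y 0.0159 0.0254 0.0384 z 0.0494 0.0541
-0.09 n58 y 0.0203 0.0264 0.0395 z 0.0501 0.0548
-0.07 n60 y 0.0215 0.0260 0.0375 z 0.0496 0.0537
-0.05 n55 y 0.0232 0.0261 0.0384 z 0.0509 0.0539
-0.03 n53 y 0.0228 0.0261 0.0381 z 0.0510 0.0542
-0.01 n53 y 0.0164 0.0260 0.0380 z 0.0498 0.0594
0.01 n24 y 0.0262 0.0285 0.0316 z 0.0470 0.0501
0.03 n23 y 0.0263 0.0298 0.0336 z 0.0460 0.0495
0.05 n23 y 0.0237 0.0299 0.0356 z 0.0464 0.0497
0.07 n46 y 0.0182 0.0292 0.0432 z 0.0468 0.0499
0.09 n23 y 0.0259 0.0287 0.0327 z 0.0471 0.0494
collar top x -0.08279037973941639 0.0007088881733809612 14 0.029397885495085502
hopper 2434 ((445.6828918457031, 217.98129272460938), (176.8866424560547, 188.638916015625), 11.914177894592285)
tube area 1357 [0.38484198 0.07042768 0.05046765] [0.52065448 0.15053172 0.16884077]
[[339.70001220703125, 292.0], [378.6000061035156, 107.4000015258789], [551.7000122070312, 144.0], [512.7000122070312, 328.5]]
side gauge 265 x range -0.11171287981037993 0.11307241703476097
-0.11 n31 y 0.0166 0.0329 0.0443 
[... 223 characters left out ...]
 0.0188 0.0317 0.0433 z 0.0500 0.0593
0.01 n14 y 0.0272 0.0311 0.0349 z 0.0477 0.0496
0.03 n14 y 0.0264 0.0316 0.0345 z 0.0481 0.0499
0.05 n13 y 0.0280 0.0315 0.0339 z 0.0478 0.0506
0.07 n38 y 0.0203 0.0310 0.0418 z 0.0479 0.0514
0.09 n15 y 0.0272 0.0307 0.0341 z 0.0472 0.0493
collar top x -0.10500125128706735 0.003931246245683312 15 0.0297662274523952
hopper 6484 ((445.5703125, 219.47586059570312), (175.8889923095703, 187.42398071289062), 11.778202056884766)
tube area 355 [0.40617142 0.07717619 0.12148766] [0.49599803 0.15142671 0.16921059]
[[340.29998779296875, 293.29998779296875], [378.6000061035156, 109.80000305175781], [550.7999877929688, 145.6999969482422], [512.5, 329.20001220703125]]
```

```bash
python3 - <<'E'
from m import *
from scipy.optimize import least_squares
a0=np.radians(101.85)
def axis(a,sl): return np.array([np.cos(a)*np.cos(sl),np.sin(a)*np.cos(sl),-np.sin(sl)])
S=[]
for n in P:
    q=np.load(f"pics/t_{n}.npy"); h=np.array([np.cos(a0),np.sin(a0)])
    f=(q[:,:2]-[.465,.126])@h; l=(q[:,:2]-[.465,.126])@[-h[1],h[0]]
    s=q[(f<-.008)&(f>-.065)&(abs(l)<.03)&(q[:,2]>.075)]; print(n,len(s),s.min(0).round(3),s.max(0).round(3)); S.append(s)
def fit(s,free):
    def res(p):
        d=axis(p[2] if free else a0,np.radians(35)); c=np.array([.47,.10,.0]); c=np.array([p[0],.10,p[1]]); return np.linalg.norm(np.cross(s-c,d),axis=1)-.0125
    return least_squares(res,[.472,.115,a0],loss="soft_l1",f_scale=.001)
for nm,s in(("scene",S[0]),("side",S[1]),("both",np.vstack(S))):
  for free in(0,1):
    o=fit(s,free); d=axis(o.x[2] if free else a0,np.radians(35)); c=np.array([o.x[0],.10,o.x[1]])
    k=abs(np.linalg.norm(np.cross(s-c,d),axis=1)-.0125)<.002; t=np.sort(((s-c)@d)[k]); m=c+d*t[max(2,len(t)//100)]
    print(nm,free,o.x.round(4),np.degrees(o.x[2]).round(1),"inl",k.mean().round(2),"t",t[[0,2,5,-1]].round(4),"mouth by extent",m.round(4),"mouth by z=.132",(c+d*(c[2]-.132)/np.sin(np.radians(35))).round(4))
# gauge
a=np.radians(97.); ex=np.array([np.cos(a),np.sin(a)]); ey=np.array([-ex[1],ex[0]]); rc=np.array([.453,-.22])
g=rc+.002*ex+.03*ey; gp=g-.055*ex; print("gauge",g,"grip",gp,np.linalg.norm(gp))
o=monitor.get_obs(); T=R.from_rotvec(o["orientation"]).as_matrix(); print("tool\n",T.round(3),o["tcp_pos"].round(4))
Xd=None
for s in(1,-1):
    X=np.r_[s*ex,0]; Z=np.array([0,0,-1.]); G=np.c_[X,np.cross(Z,X),Z]; print(s,"delta rotvec",R.from_matrix(T.T@G).as_rotvec().round(3), "shift to z=.2 TCP",(T.T@(np.r_[gp,.2]-o["tcp_pos"])).round(4))
E
```

```text
scene 182 [0.462 0.07  0.091] [0.486 0.12  0.141]
side 81 [0.46  0.077 0.121] [0.485 0.1   0.141]
scene 0 [0.4689 0.1161 1.7776] 101.8 inl 0.75 t [-0.0309 -0.0295 -0.0287  0.0292] mouth by extent [0.4738 0.0764 0.133 ] mouth by z=.132 [0.4735 0.0778 0.132 ]
scene 1 [0.4688 0.116  1.8068] 103.5 inl 0.75 t [-0.0312 -0.0299 -0.0287  0.0289] mouth by extent [0.4745 0.0762 0.1332] mouth by z=.132 [0.4741 0.0778 0.132 ]
side 0 [0.4707 0.116  1.7776] 101.8 inl 0.88 t [-0.0266 -0.0258 -0.0253 -0.0097] mouth by extent [0.4751 0.0793 0.1308] mouth by z=.132 [0.4754 0.0777 0.132 ]
side 1 [0.4712 0.1161 1.7443] 99.9 inl 0.88 t [-0.0265 -0.0257 -0.0252 -0.0096] mouth by extent [0.4748 0.0792 0.1309] mouth by z=.132 [0.4751 0.0776 0.132 ]
both 0 [0.4693 0.1159 1.7776] 101.8 inl 0.78 t [-0.031  -0.0295 -0.0287  0.0291] mouth by extent [0.4743 0.0763 0.1329] mouth by z=.132 [0.474  0.0775 0.132 ]
both 1 [0.469  0.1158 1.8287] 104.8 inl 0.74 t [-0.0312 -0.0291 -0.0284  0.0287] mouth by extent [0.4751 0.0769 0.1325] mouth by z=.132 [0.4749 0.0777 0.132 ]
gauge [ 0.42297988 -0.22167099] grip [ 0.42968269 -0.27626103] 0.5108300787142833
tool
 [[ 0.898  0.439 -0.001]
 [ 0.439 -0.898  0.001]
 [-0.    -0.001 -1.   ]] [ 0.2964 -0.6061  0.3032]
1 delta rotvec [-1.000e-03 -1.000e-03 -1.238e+00] shift to z=.2 TCP [ 0.2646 -0.2376  0.1035]
-1 delta rotvec [-1.000e-03  1.000e-03  1.903e+00] shift to z=.2 TCP [ 0.2646 -0.2376  0.1035]
```

The manual's scale: shifts go in shares of 0.4 m and turns go in shares of 180 degrees. Converting my numbers, 0.17 m is 0.425, -0.15 m is -0.375, -0.75 rad is -0.2387.

```bash
cat >> h.py <<'E'
def pose():
    o=monitor.get_obs(); return np.array(o["tcp_pos"]),R.from_rotvec(o["orientation"]).as_matrix(),o
def goal(p,X,Z):
    "tool-axis shift and turn to TCP p with tool x along X, z along Z"
    c,T,o=pose(); X=X/np.linalg.norm(X); Z=Z-X*(X@Z); Z=Z/np.linalg.norm(Z); G=np.c_[X,np.cross(Z,X),Z]
    print("shift",(T.T@(p-c)).round(4),"turn",R.from_matrix(T.T@G).as_rotvec().round(4),"t",round(float(o["clock"]),2),"j",np.round(o["joints"],2))
def head(deg,sl=0):
    a,s=np.radians([deg,sl]); return np.array([np.cos(a)*np.cos(s),np.sin(a)*np.cos(s),-np.sin(s)]),np.array([-np.cos(a)*np.sin(s),-np.sin(a)*np.sin(s),-np.cos(s)])
E
```

Call:
pendant(motion={"x":[0.075,0.175,0.25,0.3375,0.425],"y":[-0.075,-0.15,-0.225,-0.3,-0.375],"z":[0,0,0,0,0],"rx":[0,0,0,0,0],"ry":[0,0,0,0,0],"rz":[-0.0477,-0.0955,-0.1432,-0.191,-0.2387]}, aperture=0.05)

```text
clock: 0.65
tcp_pos: [0.3836, -0.3952, 0.3038]
orientation: [-2.583, -1.788, 0.0]
contact_force: [0.7, -0.8, 0.1]
grip_width: 0.0504
gripper_force: 0.0
```

```bash
python3 - <<'E'
from h import *
goal(np.array([.4297,-.2763,.25]),*head(97))
E
```

```text
shift [0.1275 0.0013 0.0538] turn [-2.000e-04  1.000e-04 -4.824e-01] t 0.65 j [ 0.86  0.28 -0.21  1.84  0.07  1.02  0.26]
```

To row units: 0.1275 m is 0.3188, 0.1 m is 0.25, -0.482 rad is -0.1534.

Call:
pendant(motion={"x":[0.075,0.1625,0.25,0.3188,0.3188],"y":[0,0,0.0025,0.0033,0.0033],"z":[0.025,0.0625,0.1,0.135,0.135],"rx":[0,0,0,0,0],"ry":[0,0,0,0,0],"rz":[-0.0382,-0.0764,-0.1146,-0.1534,-0.1534]})

```text
clock: 1.15
tcp_pos: [0.4309, -0.2738, 0.2482]
orientation: [-2.075, -2.353, -0.002]
contact_force: [-0.4, -0.4, -0.3]
grip_width: 0.0499
gripper_force: 0.0
```

```bash
python3 - <<'E'
from h import *
goal(np.array([.4297,-.2763,.099]),*head(97))
c=cam("wrist"); im,d=grab_frame("wrist"); cv2.imwrite("pics/w1.png",im)
print(proj("w",[.4297,-.2763,.053],c),proj("w",[.423,-.2217,.058],c))
q=cloud("w",d,c).reshape(-1,3); q=q[d.ravel()>0]
rc=np.array([.453,-.22]);ex=head(97)[0][:2]; ey=np.array([-ex[1],ex[0]])
x=(q[:,:2]-rc)@ex;y=(q[:,:2]-rc)@ey
s=(abs(x)<.14)&(abs(y-.03)<.02)&(q[:,2]>.048)&(q[:,2]<.07);x=x[s];y=y[s];z=q[s,2]
for lo in np.arange(-.12,.12,.01):
    k=(x>=lo)&(x<lo+.01)
    if k.sum()>3: print(round(lo,2),k.sum(),y[k].min().round(4),y[k].max().round(4),np.median(z[k]).round(4))
k=abs(y-.03)>.0095;print(len(x),x[k])
print(x.min(),x.max())
E
```

```text
shift [-0.0029 -0.0012  0.1492] turn [-0.0018 -0.0037  0.0032] t 1.15 j [ 0.75  0.3  -0.36  1.98  0.13  0.89  0.45]
[276.23662014 205.76351585] [276.3806383  134.94427614]
-0.12 55 0.025 0.0384 0.0533
-0.11 179 0.0251 0.0384 0.0535
-0.1 192 0.0252 0.0383 0.0534
-0.09 195 0.0252 0.0383 0.0534
-0.08 200 0.0245 0.0382 0.0534
-0.07 210 0.0246 0.0381 0.0534
-0.06 220 0.0246 0.038 0.0534
-0.05 226 0.0247 0.0379 0.0534
-0.04 226 0.0248 0.0379 0.0534
-0.03 245 0.0249 0.0386 0.0533
-0.02 253 0.025 0.0385 0.0534
-0.01 364 0.0191 0.0438 0.0556
-0.0 210 0.0191 0.0437 0.0501
0.01 105 0.0281 0.0347 0.049
0.02 113 0.0282 0.0347 0.049
0.03 114 0.0282 0.0347 0.0489
0.04 122 0.0283 0.0346 0.0491
0.05 130 0.0283 0.0353 0.049
0.06 125 0.0284 0.0352 0.049
0.07 358 0.021 0.0426 0.0498
0.08 170 0.0211 0.0426 0.0491
4012 [ 8.14473493e-02  8.11928574e-02  8.09548186e-02  8.13044571e-02
  8.12646761e-02  8.04823563e-02  8.06456794e-02  8.04013022e-02
  8.
[... 1986 characters left out ...]
6950e-03 -2.66343670e-03
 -2.27487311e-03 -2.29898837e-03 -2.12943540e-03 -2.03116525e-03
 -2.67554972e-03 -2.90174178e-03 -3.61076385e-03 -3.34000066e-03
 -2.92838404e-03 -3.02044116e-03 -2.86365808e-03 -2.84901801e-03
 -3.29935451e-03 -4.39132711e-03 -4.13019124e-03 -3.64243544e-03
 -3.58342698e-03 -3.55085482e-03 -3.30495348e-03 -4.05213635e-03
 -5.11760440e-03 -4.72662093e-03 -4.31028994e-03 -4.42110599e-03
 -4.48476609e-03 -4.13800348e-03 -4.94270335e-03 -4.92870326e-03
 -5.88266674e-03 -5.56923080e-03 -5.24308958e-03 -5.11496053e-03
 -4.81667369e-03 -5.09204518e-03 -5.70065657e-03 -6.10004327e-03
 -5.78824519e-03 -5.94776485e-03 -5.51417340e-03]
-0.11351151994670869 0.08918817948606272
```

View pics/w1.png

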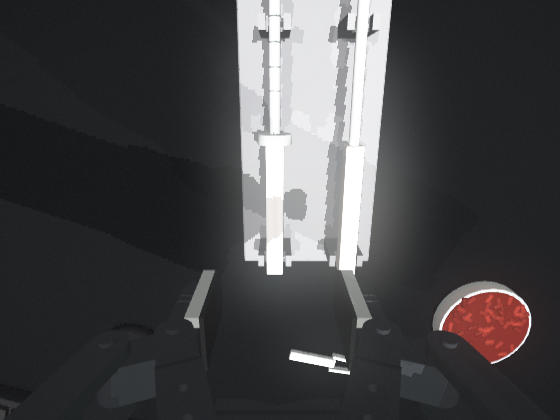

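The wrist view shows the gauge under the tool at column 275, with its collar at (275,138). The plain rod is at column 352, so it's clear of the fingers at 50 mm opening.

To row units: 0.105 m is 0.2625, 0.07 m is 0.175.

Call:
pendant(motion={"x":[-0.0025,-0.0025,-0.0025,-0.0025],"y":[-0.005,-0.005,-0.005,-0.005],"z":[0.075,0.175,0.2625,0.2625],"rx":[0,0,0,0],"ry":[0,0,0,0],"rz":[0,0,0,0]})

```text
clock: 1.6
tcp_pos: [0.4254, -0.2798, 0.1415]
orientation: [-2.087, -2.338, 0.004]
contact_force: [-1.2, -0.5, 0.2]
grip_width: 0.0499
gripper_force: 0.0
```

```bash
python3 - <<'E'
from h import *
goal(np.array([.4283,-.2769,.099]),*head(97))
E
```

```text
shift [0.0024 0.0034 0.0425] turn [-0.0066 -0.004  -0.009 ] t 1.6 j [ 0.71  0.46 -0.31  2.06  0.22  0.67  0.37]
```

To row units: 0.02 m is 0.05, 0.01 m is 0.025.

Call:
pendant(motion={"x":[0.0025,0.0025,0.0025,0.0025,0.0025],"y":[0.0025,0.0025,0.0025,0.0025,0.0025],"z":[0.025,0.05,0.05,0.05,0.05],"rx":[0,0,0,0,0],"ry":[0,0,0,0,0],"rz":[0,0,0,0,0]})

```text
clock: 2.1
tcp_pos: [0.4296, -0.2788, 0.1258]
orientation: [2.088, 2.345, 0.0]
contact_force: [0.9, -0.8, -0.6]
grip_width: 0.0499
gripper_force: 0.0
```

```bash
python3 - <<'E'
from h import *
goal(np.array([.4283,-.2769,.099]),*head(97))
E
```

```text
shift [ 0.0021 -0.0012  0.0267] turn [ 0.0012  0.001  -0.0064] t 2.1 j [ 0.7   0.48 -0.3   2.06  0.24  0.63  0.35]
```

To row units: 0.026 m is 0.065, 0.02 m is 0.05, -0.005 rad is -0.0016.

Call:
pendant(motion={"x":[0.005,0.005,0.005,0.005,0.005],"y":[-0.0025,-0.0025,-0.0025,-0.0025,-0.0025],"z":[0.025,0.05,0.065,0.065,0.065],"rx":[0,0,0,0,0],"ry":[0,0,0,0,0],"rz":[-0.0016,-0.0016,-0.0016,-0.0016,-0.0016]})

```text
clock: 2.6
tcp_pos: [0.4279, -0.2765, 0.0985]
orientation: [-2.083, -2.351, 0.0]
contact_force: [-0.4, -0.4, 0.2]
grip_width: 0.0501
gripper_force: 0.0
```

```bash
python3 - <<'E'
from h import *
goal(np.array([.4283,-.2769,.099]),*head(97))
E
```

```text
shift [-0.0004  0.0003 -0.0005] turn [-0.0005 -0.0005 -0.0011] t 2.6 j [ 0.68  0.53 -0.28  2.08  0.26  0.57  0.33]
```

Call:
pendant(motion={"x":[0,0,0,0,0],"y":[0,0,0,0,0],"z":[0,0,0,0,0],"rx":[0,0,0,0,0],"ry":[0,0,0,0,0],"rz":[0,0,0,0,0]}, aperture=0, grip_force=80)

```text
clock: 3.1
tcp_pos: [0.4282, -0.2767, 0.0993]
orientation: [2.083, 2.351, 0.0]
contact_force: [-1.2, 0.5, 6.3]
grip_width: 0.0129
gripper_force: 78.2
```

Call:
pendant(motion={"x":[0,0,0],"y":[0,0,0],"z":[0,0,0],"rx":[0,0,0],"ry":[0,0,0],"rz":[0,0,0]})

```text
clock: 3.4
tcp_pos: [0.4282, -0.2768, 0.0993]
orientation: [2.083, 2.351, 0.0]
contact_force: [-1.0, 0.7, 6.3]
grip_width: 0.0121
gripper_force: 78.2
```

```bash
python3 - <<'E'
from h import *
goal(np.array([.4283,-.2769,.099]),*head(97))
E
```

```text
shift [-0.0002  0.0001  0.0003] turn [ 0.0005  0.0005 -0.0012] t 3.4 j [ 0.68  0.53 -0.28  2.08  0.26  0.57  0.33]
```

To row units: -0.17 m is -0.425, -0.14 m is -0.35.

Call:
pendant(motion={"x":[0,0,0,0,0],"y":[0,0,0,0,0],"z":[-0.05,-0.15,-0.25,-0.35,-0.425],"rx":[0,0,0,0,0],"ry":[0,0,0,0,0],"rz":[0,0,0,0,0]})

```text
clock: 3.9
tcp_pos: [0.4281, -0.2767, 0.2711]
orientation: [2.082, 2.35, 0.001]
contact_force: [0.3, -1.1, -1.8]
grip_width: 0.013
gripper_force: 78.1
```

```bash
python3 - <<'E'
from h import *
M=np.array([.474,.0775,.132])
X,Z=head(101.85,35)
for b in(.15,): goal(M-(b+.055)*X-.054*Z,X,Z); print(M-(b+.055)*X-.054*Z)
E
```

```text
shift [ 0.2095  0.1001 -0.0228] turn [-0.0248 -0.6093 -0.0835] t 3.9 j [ 0.76  0.27 -0.37  1.96  0.12  0.93  0.46]
[ 0.50212333 -0.05653437  0.29381738]
```

To row units: 0.15 m is 0.375, 0.06 m is 0.15, -0.02 rad is -0.0064.

Call:
pendant(motion={"x":[0.075,0.15,0.225,0.3,0.375],"y":[0.0375,0.075,0.1125,0.15,0.1875],"z":[-0.075,-0.125,-0.125,-0.1125,-0.1],"rx":[-0.001,-0.0025,-0.0038,-0.0054,-0.0064],"ry":[-0.0255,-0.0637,-0.1019,-0.1369,-0.1687],"rz":[-0.0032,-0.008,-0.0134,-0.0185,-0.0223]})

```text
clock: 4.4
tcp_pos: [0.4845, -0.1171, 0.3096]
orientation: [1.708, 2.075, -0.464]
contact_force: [-0.5, 0.2, -2.6]
grip_width: 0.0128
gripper_force: 78.2
```

```bash
python3 - <<'E'
from h import *
M=np.array([.474,.0775,.132])
X,Z=head(101.85,35)
for b in(.15,): goal(M-(b+.055)*X-.054*Z,X,Z)
E
```

```text
shift [ 0.0563  0.0289 -0.0149] turn [-0.0032 -0.0754 -0.0128] t 4.4 j [ 0.27  0.19 -0.48  2.06  0.74  1.05 -0.43]
```

To row units: 0.056 m is 0.14, 0.04 m is 0.1, -0.075 rad is -0.0239.

Call:
pendant(motion={"x":[0.05,0.1,0.14,0.14,0.14],"y":[0.025,0.05,0.07,0.07,0.07],"z":[-0.015,-0.025,-0.0375,-0.0375,-0.0375],"rx":[-0.0003,-0.0006,-0.001,-0.001,-0.001],"ry":[-0.0095,-0.0191,-0.0239,-0.0239,-0.0239],"rz":[-0.0016,-0.0032,-0.0041,-0.0041,-0.0041]})

```text
clock: 4.9
tcp_pos: [0.5009, -0.0586, 0.2931]
orientation: [1.655, 2.04, -0.522]
contact_force: [0.5, -0.2, -1.4]
grip_width: 0.0125
gripper_force: 78.2
```

```bash
python3 - <<'E'
from h import *
M=np.array([.474,.0775,.132])
X,Z=head(101.85,35)
goal(M-.205*X-.054*Z,X,Z)
for n in("scene","side","wrist"):
    c=cam(n); im,d=grab_frame(n); np.savez(f"pics/{n}1.npz",im=im,d=d,K=c[0],R=c[1],t=c[2]); 
    O=M-.15*X; print(n,"mouth",proj(n,M,c).round(1),"exp tip",proj(n,M-.04*X,c).round(1),"exp org",proj(n,O,c).round(1))
    if n=="wrist": cv2.imwrite("pics/w2.png",im)
    else:
        u,v=proj(n,M-.08*X,c).astype(int); cv2.imwrite(f"pics/{n}1c.png",cv2.resize(im[v-50:v+50,u-50:u+50],None,fx=4,fy=4))
a=cv2.imread("pics/scene1c.png");b=cv2.imread("pics/side1c.png"); cv2.imwrite("pics/both1.png",np.hstack([a,b]))
E
```

```text
shift [ 0.001   0.0017 -0.0016] turn [-0.0044 -0.006   0.002 ] t 4.9 j [ 0.14  0.27 -0.52  2.04  0.82  1.15 -0.62]
scene mouth [351.5 174.7] exp tip [341.  170.4] exp org [308.7 157.2]
side mouth [268.8 260.2] exp tip [273.1 243.4] exp org [284.4 198.9]
wrist mouth [ 288.8 -520.2] exp tip [ 287.2 -263.9] exp org [284.6 169.2]
```

View pics/both1.png

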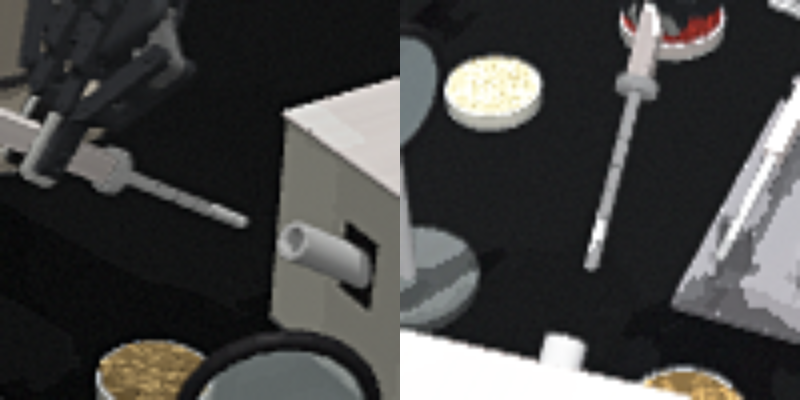

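View pics/w2.png

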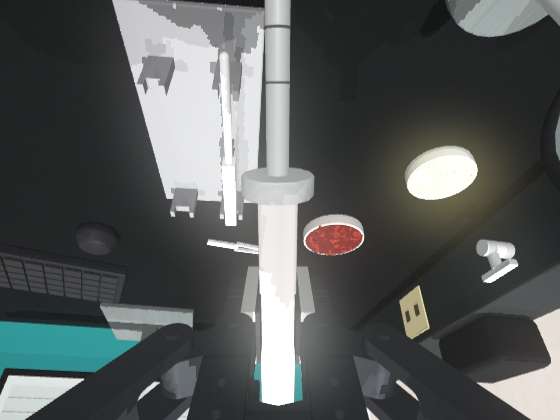

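The crops show the rod held straight, with its tip 4 cm short of the tube mouth and closely lined up. Next I'll measure rod against tube with the same cameras, so that camera bias cancels.

```bash
cat > fit.py <<'E'
from h import *
import sys
from scipy.optimize import least_squares
def cylfit(s,c0,d0,rad):
    e1=np.cross(d0,[0,0,1.]); e1/=np.linalg.norm(e1); e2=np.cross(e1,d0)
    def ax(p):
        d=d0+p[2]*e1+p[3]*e2; return c0+p[0]*e1+p[1]*e2,d/np.linalg.norm(d)
    def res(p):
        c,d=ax(p); return np.linalg.norm(np.cross(s-c,d),axis=1)-rad
    o=least_squares(res,[0,0,0,0.],loss="soft_l1",f_scale=.0007); return *ax(o.x),np.abs(o.fun)
M=np.array([.474,.0775,.132]); TX,TZ=head(101.85,35); TY=np.cross(TZ,TX)
def load(n,i): 
    z=np.load(f"pics/{n}{i}.npz"); c=(z["K"],z["R"],z["t"]); return cloud(n,z["d"],c)[z["d"]>0]
def tf(v): return [round(float(v@a),4) for a in(TX,-TY,-TZ)]
def rod(i,c,T):
    O=c+.055*T[:,0]+.054*T[:,2]; X=T[:,0]; print("pred rod org in tube",tf(O-M),"dir",tf(X))
    for n in("scene","side"):
        q=load(n,i); t=(q-O)@X; rr=np.linalg.norm(np.cross(q-O,X),axis=1)
        s=q[(t>.01)&(t<.105)&(rr<.012)]
        if len(s)<20: print(n,len(s)); continue
        a,d,f=cylfit(s,O,X,.004); k=np.linalg.norm(np.cross(q-a,d),axis=1)<.006; tt=((q-O)@X)[k]; tt=tt[(tt>.02)&(tt<.13)]
        print(n,len(s),"axis at org",tf(a-M),"dir",tf(d),"res",np.median(f).round(4),"tip at",tt.max().round(4))
E
python3 - <<'E'
from fit import *
c,T,o=pose(); rod(1,c,T)
for i in(0,1):
  for n in("scene","side"):
    q=load(n,i); t=(q-M)@TX; rr=np.linalg.norm(np.cross(q-M,TX),axis=1); s=q[(t>.003)&(t<.05)&(rr<.0165)&(rr>.009)]
    a,d,f=cylfit(s,M,TX,.0125); print("tube",i,n,len(s),tf(a-M),tf(d),np.median(f).round(4))
E
```

```text
pred rod org in tube [-0.1521, 0.0022, -0.0015] dir [1.0, -0.0009, 0.0052]
scene 108 axis at org [-0.1521, 0.0024, -0.0024] dir [1.0, 0.0087, 0.0033] res 0.0005 tip at 0.1092
side 134 axis at org [-0.1521, 0.0013, -0.0026] dir [1.0, 0.001, 0.0066] res 0.0006 tip at 0.1113
tube 0 scene 126 [-0.0, 0.001, 0.0002] [0.9999, -0.008, -0.0061] 0.0006
tube 0 side 70 [-0.0, -0.0008, -0.0005] [0.9971, -0.0505, 0.0567] 0.0008
tube 1 scene 126 [-0.0, 0.0004, -0.0002] [1.0, 0.0077, 0.0032] 0.0006
tube 1 side 71 [0.0, -0.0013, -0.0004] [1.0, 0.0001, 0.0027] 0.0008
```

To row units: 0.015 m is 0.0375, -0.0025 m is -0.0063, -0.005 rad is -0.0016.

Call:
pendant(motion={"x":[0.0125,0.025,0.0375,0.0375,0.0375],"y":[0.0038,0.0038,0.0038,0.0038,0.0038],"z":[-0.0063,-0.0063,-0.0063,-0.0063,-0.0063],"rx":[-0.001,-0.001,-0.001,-0.001,-0.001],"ry":[-0.0016,-0.0016,-0.0016,-0.0016,-0.0016],"rz":[0.0006,0.0006,0.0006,0.0006,0.0006]})

```text
clock: 5.55
tcp_pos: [0.4997, -0.0446, 0.2869]
orientation: [1.652, 2.033, -0.521]
contact_force: [0.4, -0.5, -1.4]
grip_width: 0.0124
gripper_force: 78.2
```

```bash
python3 - <<'E'
from fit import *
c,T,o=pose(); goal(M+.001*-TZ-.185*TX-.054*TZ,TX,TZ)
for n in("scene","side"):
    k=cam(n); im,d=grab_frame(n); np.savez(f"pics/{n}2.npz",im=im,d=d,K=k[0],R=k[1],t=k[2])
rod(2,c,T); goal(M+.001*-TZ-.185*TX-.054*TZ,TX,TZ)
E
```

```text
shift [ 0.006  -0.0001  0.0004] turn [-0.0008 -0.0006 -0.0006] t 5.55 j [ 0.12  0.28 -0.53  2.05  0.82  1.16 -0.66]
pred rod org in tube [-0.136, -0.0001, 0.0014] dir [1.0, -0.0006, 0.0006]
scene 102 axis at org [-0.136, 0.0004, 0.0001] dir [1.0, 0.0057, 0.0025] res 0.0004 tip at 0.1078
side 138 axis at org [-0.136, -0.0009, 0.0003] dir [1.0, -0.0012, 0.0023] res 0.0006 tip at 0.1102
shift [ 0.0063 -0.0001  0.0004] turn [-0.0007 -0.0005 -0.0012] t 5.65 j [ 0.12  0.28 -0.53  2.05  0.82  1.16 -0.66]
```

Aligned to within 1 mm, so I'll push in gently.

To row units: 0.05 m is 0.125, 0.04 m is 0.1.

Call:
pendant(motion={"x":[0.025,0.05,0.075,0.1,0.125],"y":[0,0,0,0,0],"z":[0,0,0,0,0],"rx":[0,0,0,0,0],"ry":[0,0,0,0,0],"rz":[0,0,0,0,0]})

```text
clock: 6.15
tcp_pos: [0.4911, -0.0036, 0.2577]
orientation: [1.652, 2.034, -0.521]
contact_force: [0.3, 0.0, -1.3]
grip_width: 0.0127
gripper_force: 78.2
```

```bash
python3 - <<'E'
from fit import *
c,T,o=pose(); print(tf(np.array(o["contact_force"]))); goal(M+.0005*-TZ-.055*TX-.054*TZ,TX,TZ)
E
```

```text
[0.733, -0.2664, -1.118]
shift [ 0.085  -0.0002  0.001 ] turn [-0.0006 -0.0007 -0.0003] t 6.15 j [ 0.05  0.33 -0.55  2.07  0.84  1.17 -0.78]
```

To row units: 0.06 m is 0.15, 0.048 m is 0.12.

Call:
pendant(motion={"x":[0.03,0.06,0.09,0.12,0.15],"y":[0,0,0,0,0],"z":[0,0,0,0,0],"rx":[0,0,0,0,0],"ry":[0,0,0,0,0],"rz":[0,0,0,0,0]})

```text
clock: 6.65
tcp_pos: [0.4812, 0.0444, 0.2234]
orientation: [1.653, 2.033, -0.52]
contact_force: [0.4, 0.3, -1.2]
grip_width: 0.0127
gripper_force: 78.2
```

Call:
pendant(motion={"x":[0.0125,0.025,0.0375,0.0425,0.0425],"y":[0,0,0,0,0],"z":[0,0,0,0,0],"rx":[0,0,0,0,0],"ry":[0,0,0,0,0],"rz":[0,0,0,0,0]})

```text
clock: 7.15
tcp_pos: [0.4785, 0.0573, 0.2143]
orientation: [1.653, 2.033, -0.52]
contact_force: [0.9, -0.2, -1.4]
grip_width: 0.0129
gripper_force: 78.2
```

```bash
python3 - <<'E'
from fit import *
c,T,o=pose(); print(tf(np.array(o["contact_force"]))); goal(M+.0005*-TZ-.055*TX-.054*TZ,TX,TZ)
E
```

```text
[0.4619, -0.7887, -1.3372]
shift [ 0.0091 -0.0003  0.001 ] turn [-0.0006 -0.0006 -0.001 ] t 7.15 j [-0.07  0.43 -0.57  2.07  0.85  1.19 -0.96]
```

To row units: 0.008 m is 0.02, 0.007 m is 0.0175.

Call:
pendant(motion={"x":[0.0075,0.0125,0.0175,0.02,0.02],"y":[0,0,0,0,0],"z":[0,0,0,0,0],"rx":[0,0,0,0,0],"ry":[0,0,0,0,0],"rz":[0,0,0,0,0]})

```text
clock: 7.65
tcp_pos: [0.4771, 0.0637, 0.2096]
orientation: [1.652, 2.033, -0.521]
contact_force: [-0.1, 0.1, -1.4]
grip_width: 0.0128
gripper_force: 78.2
```

Call:
pendant(motion={"x":[0.0025,0.005,0.005],"y":[0,0,0],"z":[0,0,0],"rx":[0,0,0],"ry":[0,0,0],"rz":[0,0,0]})

```text
clock: 7.95
tcp_pos: [0.4769, 0.065, 0.2087]
orientation: [1.653, 2.032, -0.521]
contact_force: [0.5, -1.9, -0.9]
grip_width: 0.0127
gripper_force: 78.3
```

```bash
python3 - <<'E'
from fit import *
c,T,o=pose(); print(tf(np.array(o["contact_force"]))); goal(M+.0005*-TZ-.055*TX-.054*TZ,TX,TZ)
E
```

```text
[-1.0941, -0.0572, -1.8995]
shift [-0.0005 -0.0003  0.0009] turn [-0.0008  0.0002 -0.0013] t 7.95 j [-0.09  0.44 -0.58  2.07  0.86  1.19 -0.98]
```

To row units: 0.003 m is 0.0075, 0.002 m is 0.005.

Call:
pendant(motion={"x":[0.0025,0.005,0.0075,0.0075,0.0075],"y":[0,0,0,0,0],"z":[0,0,0,0,0],"rx":[0,0,0,0,0],"ry":[0,0,0,0,0],"rz":[0,0,0,0,0]})

```text
clock: 8.45
tcp_pos: [0.4769, 0.0652, 0.2084]
orientation: [1.652, 2.026, -0.525]
contact_force: [0.2, -7.7, 10.9]
grip_width: 0.0127
gripper_force: 79.1
```

```bash
python3 - <<'E'
from fit import *
c,T,o=pose(); print(tf(np.array(o["contact_force"]))); goal(M+.0005*-TZ-.055*TX-.054*TZ,TX,TZ)
E
```

```text
[-12.4723, 1.3442, 4.5761]
shift [-0.0008 -0.0003  0.0008] turn [-0.0019  0.0054 -0.0038] t 8.45 j [-0.09  0.44 -0.58  2.07  0.86  1.19 -0.99]
```

The collar is stopped: 13 N has built up and the rod no longer advances. I'll hold there and check by camera.

To row units: 0.001 m is 0.0025.

Call:
pendant(motion={"x":[0.0025,0.0025,0.0025,0.0025,0.0025],"y":[0,0,0,0,0],"z":[0,0,0,0,0],"rx":[0,0,0,0,0],"ry":[0,0,0,0,0],"rz":[0,0,0,0,0]})

```text
clock: 8.95
tcp_pos: [0.4769, 0.0653, 0.2082]
orientation: [1.652, 2.024, -0.527]
contact_force: [-0.1, -9.3, 14.1]
grip_width: 0.0123
gripper_force: 79.3
```

Call:
pendant(motion={"x":[0,0,0],"y":[0,0,0],"z":[0,0,0],"rx":[0,0,0],"ry":[0,0,0],"rz":[0,0,0]})

```text
clock: 9.25
tcp_pos: [0.4769, 0.0653, 0.2082]
orientation: [1.652, 2.024, -0.527]
contact_force: [-0.0, -9.6, 13.7]
grip_width: 0.0123
gripper_force: 79.3
```

```bash
python3 - <<'E'
from fit import *
c,T,o=pose(); print(tf(np.array(o["contact_force"])))
n="scene"; k=cam(n); im,d=grab_frame(n); u,v=proj(n,M,k).astype(int); cv2.imwrite("pics/ins.png",cv2.resize(im[v-40:v+40,u-50:u+50],None,fx=6,fy=6))
E
```

```text
[-15.5565, 1.9957, 5.887]
```

View pics/ins.png

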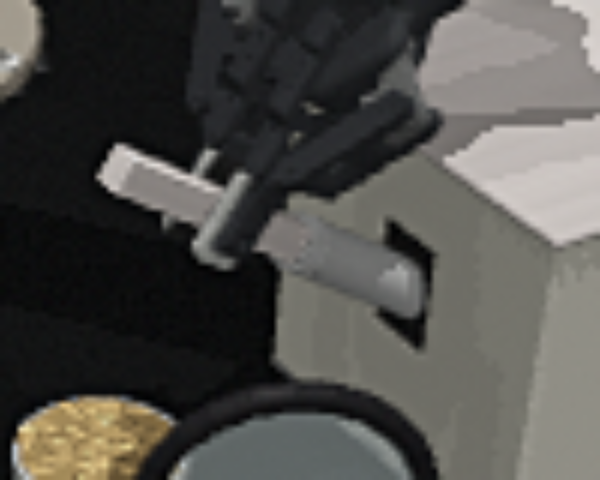

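The collar sits flush against the tube mouth at crop (300,245). Drawing it out now.

To row units: -0.07 m is -0.175, -0.04 m is -0.1.

Call:
pendant(motion={"x":[-0.025,-0.0625,-0.1,-0.1375,-0.175],"y":[0,0,0,0,0],"z":[0,0,0,0,0],"rx":[0,0,0,0,0],"ry":[0,0,0,0,0],"rz":[0,0,0,0,0]})

```text
clock: 9.8
tcp_pos: [0.4878, 0.0122, 0.2465]
orientation: [1.653, 2.034, -0.519]
contact_force: [0.2, 0.6, -1.6]
grip_width: 0.0129
gripper_force: 78.3
```

Call:
pendant(motion={"x":[-0.05,-0.1,-0.15,-0.2,-0.225],"y":[0,0,0,0,0],"z":[0,0,0,0,0],"rx":[0,0,0,0,0],"ry":[0,0,0,0,0],"rz":[0,0,0,0,0]})

```text
clock: 10.3
tcp_pos: [0.5031, -0.061, 0.2987]
orientation: [1.654, 2.031, -0.519]
contact_force: [0.2, -0.2, -1.4]
grip_width: 0.0125
gripper_force: 78.3
```

```bash
python3 - <<'E'
from fit import *
c,T,o=pose(); print(tf(np.array(o["contact_force"])),tf(c+.165*T[:,0]+.054*T[:,2]-M))
L=np.array([.6695,-.0185,.170]); n=np.array([.9727,-.2315,0]);n/=np.linalg.norm(n)
for dg in(-13.4,30,60,77,101): 
    X,Z=head(dg); tip=L-.04*n; P=tip-.165*X-.054*Z; print(dg,P.round(3),np.linalg.norm(P[:2]).round(3)); goal(P,X,Z)
E
```

```text
[0.6155, -0.1554, -1.2221] [-0.0465, -0.0004, 0.0015]
-13.4 [0.47  0.029 0.224] 0.471
shift [ 0.1205 -0.0141  0.0069] turn [0.6105 0.3864 1.9365] t 10.3 j [ 0.15  0.26 -0.52  2.03  0.82  1.15 -0.61]
30 [ 0.488 -0.092  0.224] 0.496
shift [ 0.0207 -0.0214  0.0766] turn [0.3821 0.5265 1.2101] t 10.3 j [ 0.15  0.26 -0.52  2.03  0.82  1.15 -0.61]
60 [ 0.548 -0.152  0.224] 0.569
shift [-0.0378  0.0255  0.1176] turn [0.2231 0.5821 0.7045] t 10.3 j [ 0.15  0.26 -0.52  2.03  0.82  1.15 -0.61]
77 [ 0.593 -0.17   0.224] 0.617
shift [-0.0597  0.0663  0.1329] turn [0.1327 0.6001 0.4174] t 10.3 j [ 0.15  0.26 -0.52  2.03  0.82  1.15 -0.61]
101 [ 0.662 -0.171  0.224] 0.684
shift [-0.072   0.1332  0.1417] turn [0.005  0.61   0.0117] t 10.3 j [ 0.15  0.26 -0.52  2.03  0.82  1.15 -0.61]
```

To row units: -0.03 m is -0.075, -0.02 m is -0.05, 0.05 rad is 0.0159.

```bash
cat > lens.py <<'E'
from fit import *
L=np.array([.6695,-.0185,.170]); n=np.array([.9727,-.2315,0]);n/=np.linalg.norm(n)
def lg(back,up,dg=40):
    X,Z=head(dg); P=L-back*n-.165*X-.054*Z+[0,0,up]; print(P.round(3)); goal(P,X,Z)
E
```

Call:
pendant(motion={"x":[-0.05,-0.075,-0.075,-0.075,-0.075],"y":[0,0,0,0,0],"z":[-0.025,0,0.025,0.05,0.075],"rx":[0.0064,0.0159,0.0286,0.0414,0.0541],"ry":[0.0318,0.0637,0.0955,0.1178,0.1369],"rz":[0.0159,0.0477,0.0891,0.1273,0.1655]})

```text
clock: 10.8
tcp_pos: [0.5117, -0.1007, 0.2903]
orientation: [2.464, 1.739, -0.159]
contact_force: [-0.3, -0.2, -1.2]
grip_width: 0.013
gripper_force: 78.2
```

```bash
python3 -c "
from lens import *
lg(.10,.05)"
```

```text
[ 0.446 -0.101  0.274]
shift [-0.0201 -0.0625  0.0172] turn [0.0789 0.1423 0.53  ] t 10.8 j [ 0.38  0.28 -0.46  1.92  0.33  1.03 -0.58]
```

To row units: -0.0625 m is -0.1563, -0.06 m is -0.15, 0.53 rad is 0.1687.

Call:
pendant(motion={"x":[-0.0125,-0.025,-0.0375,-0.05,-0.05],"y":[-0.0375,-0.075,-0.1125,-0.15,-0.1563],"z":[0.01,0.02,0.0325,0.0425,0.0425],"rx":[0.0048,0.0111,0.0175,0.0239,0.0251],"ry":[0.0111,0.0223,0.035,0.0446,0.0452],"rz":[0.0382,0.0796,0.1241,0.1655,0.1687]})

```text
clock: 11.3
tcp_pos: [0.4434, -0.1022, 0.2736]
orientation: [2.949, 1.077, -0.008]
contact_force: [0.0, 0.3, -2.1]
grip_width: 0.0125
gripper_force: 78.3
```

```bash
python3 -c "
from lens import *
lg(.04,.0)"
```

```text
[ 0.504 -0.115  0.224]
shift [0.0383 0.0492 0.0494] turn [0.0001 0.0054 0.002 ] t 11.3 j [ 0.46  0.18 -0.41  2.07  0.09  0.91 -0.87]
```

To row units: 0.049 m is 0.1225, 0.04 m is 0.1, 0.005 rad is 0.0016.

Call:
pendant(motion={"x":[0.0175,0.0375,0.06,0.08,0.095],"y":[0.025,0.05,0.075,0.1,0.1225],"z":[0.025,0.05,0.075,0.1,0.1225],"rx":[0,0,0,0,0],"ry":[0.0003,0.001,0.0016,0.0016,0.0016],"rz":[0,0.0003,0.0006,0.0006,0.0006]})

```text
clock: 11.8
tcp_pos: [0.5077, -0.114, 0.2251]
orientation: [2.947, 1.085, 0.004]
contact_force: [-0.1, 0.1, -2.0]
grip_width: 0.0127
gripper_force: 78.3
```

Call:
pendant(motion={"x":[0,0,0,0,0],"y":[0,0,0,0,0],"z":[0,0,0,0,0],"rx":[0,0,0,0,0],"ry":[0,0,0,0,0],"rz":[0,0,0,0,0]})

```text
clock: 12.3
tcp_pos: [0.5061, -0.1148, 0.226]
orientation: [2.948, 1.078, 0.004]
contact_force: [-0.3, -0.8, -0.7]
grip_width: 0.0127
gripper_force: 78.3
```

```bash
python3 - <<'E'
from lens import *
lg(.04,0); c,T,o=pose(); O=c+.055*T[:,0]+.054*T[:,2]; X=T[:,0]; e=np.cross([0,0,1],n)
tl=lambda p:[round(float((p-L)@a),4) for a in(n,e,np.array([0,0,1.]))]
print("pred tip in lens",tl(O+.11*X),"slope",X[2].round(4),o["gripper_force"],np.abs(o["qvel"]).max().round(4))
for nm in("scene","side"):
    k=cam(nm); im,d=grab_frame(nm); cv2.imwrite(f"pics/{nm}3.png",im); q=cloud(nm,d,k)[d>0]
    t=(q-O)@X; rr=np.linalg.norm(np.cross(q-O,X),axis=1); s=q[(t>.01)&(t<.105)&(rr<.012)]
    if len(s)>20:
        a,dd,f=cylfit(s,O,X,.004); print(nm,len(s),"tip",tl(a+.11*dd),"slope",dd[2].round(4))
    else: print(nm,len(s))
E
```

```text
[ 0.504 -0.115  0.224]
shift [-0.0018 -0.0008  0.002 ] turn [ 0.0028 -0.0017  0.0032] t 12.3 j [ 0.42  0.34 -0.38  1.98  0.17  0.84 -0.92]
pred tip in lens [-0.0385, 0.0012, 0.0023] slope 0.0017 78.26164126396179 0.0037
scene 123 tip [-0.0387, 0.0014, 0.001] slope -0.0055
side 117 tip [-0.0403, 0.0024, 0.0033] slope 0.0258
```

View pics/side3.png

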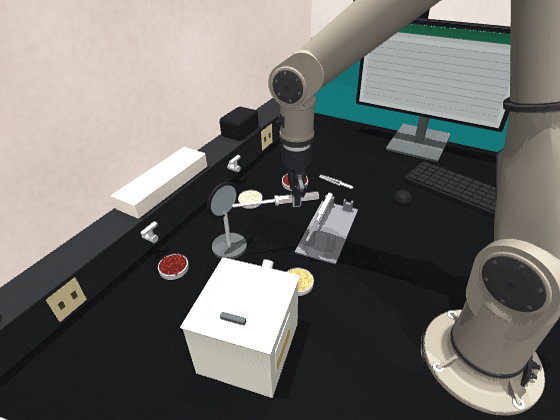

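The rod is held level, with its tip at (233,205) in front of the lens. The plain rod is still in the rack at (322,215), and the dishes and forceps are where they were.

```bash
python3 -c "
from bench import r, monitor, grab_frame, camera_info
print(r.hand_in())"
```

```text
the job is handed in; nothing more can be done
None
```

The fill check is done and handed in at about 12.4 s, with no verdict returned: the collar was held against the tube mouth for over half a second, the rod was drawn right out, and it is now held level and still with its tip about 39 mm in front of the lens middle.

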